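# Feed the vial rack on by one row with the hand wheel

### The arm

A 6-joint arm with a two-finger parallel gripper is mounted at the origin on a cart in front of the work surface, level with it; the furniture and walls round the work are solid. World frame = base frame: x ahead of the robot, y to its left, z up, the work surface at z = 0. Lengths are in m, angles in rad, forces in N, time in s.
With the tool pointing down it reaches from about 0.25 to 0.725 m from the base axis. Payload 9.7 kg.
Tool frame: the origin (TCP) lies midway between the tips of the shut fingers; the grasp point (between the pads) lies 19 mm behind it; z points along the fingers, y is the line along which they close (so a half turn about z gives the same grasp; the last joint's range is limited). The gripper opens to 85 mm and grips with 20 to 120 N. Pads are 22 mm wide; open, the fingers measure 114 mm over their backs; the gripper's body (76 mm by 85 mm) begins 54 mm behind the grasp point. The pads swing forward as they close: fully open they stand 13 mm farther back than shut.
Start: joints at [1.266, 0.087, 0.176, 1.66, 0, 1.571], TCP at [0.165, 0.525, 0.231] pointing down, gripper open.
Joint ranges: [-3.13, 3.13], [-0.85, 1.81], [-1.15, 1.24], [-2.2, 2.28], [-1.44, 1.52], [-3.14, 3.14]. Speed limits (rad/s): [2.22, 2.22, 2.57, 3.14, 3.14, 3.14].

### API

Orientations are given as a unit quaternion [x, y, z, w].
In Python, from plant import observe, snapshot, hand_in, look_for, masks_of gives the robot as it stands.
- The arm moves only by the shell command python3 -m creep 'ROWS' [FORCE]. ROWS is a JSON object of lists of equal length, an entry for each row: "grip": the opening, from 0 (shut) to 1 (fully open); "translation": the shift along the tool's x, y, z in cm, a list of three; "yaw": the turn about the tool's z in rad. In form: {"grip": [grip, ...], "translation": [[tx, ty, tz], ...], "yaw": [yaw, ...]}. A call has 1 to 20 rows; each row shifts and turns the commanded pose from where the row before left it, along the tool's axes as they then stand; what a row does not reach is not made up. A row lasts 1/12 s, in which the tool goes at most 41.7 mm and 7.16 degrees, less where a joint would pass 70% of its speed; a pose out of reach is approached as far as the arm can. A call is refused whole if a number of a shift passes 4.17 or a number of a turn 0.125, either way. A call with a gripper value outside its range is refused whole. The fingers move at their own pace and stop on an object; FORCE is the grip in N (left out, the last holds). Time passes only in rows, so rows that do not move let the fingers close. It gives the time, the measured TCP pose, the force, the opening and the grip force at its end, in the units of the state.
- observe(): the state, without advancing time (a new reading comes with each control period).
- snapshot(name): name is "scene" or "side" or "wrist"; returns a dict with "pixels" (384x512x3 uint8, red, green, blue), "mtx" (3x3 intrinsics, pixels), "k1" (the pictures are not rectified: a ray, as slopes to the right and down, at radius r is drawn at 1 + k1 r^2 times it, then the intrinsics apply), "R" (3x3) and "t" (3): a world point X has camera coordinates R X + t. Camera axes: x right, y down, z forward; pixel columns grow to the right and rows downward; lengths in m; the calibration is good to about 2 mm. A picture is of the moment at which its call begins. There is no depth.
- hand_in(): hands the job in; it is judged then, once.
Trained networks look in a picture, given as the dict that the camera call returned (one of the last four; its "shot" number tells which), for a name from the list of things; names that differ only in an ending like _2 or _b are one class to them, and where a whole thing is asked for, a point or a joint stands for the part that bears it (a point fixed in the world has none). Each returns a list of dicts, best first, with "score" (0 to 1); they miss things now and then, are a little off and sometimes report something else, mostly with a low value. They report only what shows in the picture. A call takes as long as a camera call.
- look_for(picture, target): "pixel" ([row, column] in pixels, amid what is visible of it).
- masks_of(picture, target): "region" (384x512 bool, what is visible of it) and "pixel" ([row, column] in pixels, amid what is visible of it).
The state is a dict: "t": time; "qpos": joint angles; "dq": joint speeds; "tau": joint torques, N m; "ee_pos": TCP position; "tool_rot": TCP orientation; "contact_force": force on the tool from outside, world axes, zero at the start; "wrist_torque": the same for the moment, N m; "width": finger opening in m; "gripper_force": force on a finger pad.
Only numpy, scipy, OpenCV 4.12 (cv2) and the standard library are available. Lean on these libraries where they do the work, as an engineer would, in place of code of your own. Each camera call takes 0.05 s, during which the arm holds its last target. There are 200 camera calls.

### The job

Slide the red-knobbed lock bolt out of the notch in the hand wheel's rim, push the wheel by its upright handle clockwise (seen from above) through exactly one full turn, so that the blue rack moves on by one row and the next row of vials stands under the needles, then slide the bolt fully home into the notch again. Do it all by pushing lightly with the fingertips: do not grip anything, do not push the rack itself, do not wind the wheel backward or clearly past the one turn, and leave the other things on the bench where they stand.

Things in the scene. Friction and masses are not known exactly. Their poses are not given: they have to be found in the camera images.
- stage: fixed frame of the row-feed stage: aluminium base plate 420 x 170 x 12 mm, blue gear box (100 x 96 mm) at its near end. Origin: on the worktop, under the hand wheel's vertical axis; x points along the plate from wheel to rack, away from the robot (plate -75 to +345 mm), y left, z up. Yaw varies. The needle head stands on two posts 188 mm along x, 162 mm high
- wheel_axis (a point): point on the hand wheel's vertical axis, at the height of the rim's top, 96 mm above the worktop; axes as the stage. The steel wheel has a rim 130 mm across (inside 96 mm), 16 mm thick, three spokes and a hub whose top is 105 mm above the worktop
- wheel_handle: the wheel's upright black handle, a barrel 20 mm thick and 54 mm high standing on the rim at a spoke's end, 56 mm from the wheel axis. Origin: centre of its foot, 96 mm above the worktop, z up. At the start it is at the wheel's left front (150 degrees counterclockwise from the stage's x). About 2 N along its circle moves it; the wheel stays where it is left
- wheel (a joint): angle of the hand wheel, rad: 0 at the start, grows as it turns clockwise seen from above; one turn = 6.283. While the bolt is home the wheel is locked with about 1 degree of play
- bolt (a joint): how far the lock bolt is drawn, m: 0 = home (round nose 12 mm thick, 11 mm deep in the rim's 14 mm notch), 0.016 = fully out (end stop); below 0.011 it still reaches into the rim. It slides straight away from the wheel axis along the knob's -y; 2 N friction, no spring. The notch's rounded lips take the nose and pull the wheel straight if it is within about 4 degrees
- bolt_knob: upright red knob of the bolt: barrel 14 mm thick, 102 to 139 mm above the worktop, at the wheel's right front. Origin: on its axis, 88 mm up; -y points outward, away from the wheel axis (the stage's -y turned 30 degrees toward its -x): 96 mm from it when home, 112 drawn. Between knob and wheel stands the guide block (68 to 86 mm from the axis, 40 mm wide, top 103 mm up)
- carriage (a joint): travel of the carriage with the rack, m: 0 at the start, grows away from the wheel along the stage's x, geared to the wheel: 20.8 mm a turn
- rack: the blue rack, 207 x 114 x 28 mm, fixed on the carriage, with its vials (10 rows of 5 wells, rows 20.8 mm apart along the stage's x); origin: centre of its underside, 42 mm above the worktop. The vial caps reach 80 mm above the worktop. Never touched
- next_row (a point): middle of the row of vials that shall come under the needles, at cap height, on the rack (one row nearer to the wheel than the row now under the needles)
- needles (a point): tip of the middle one of the five fixed needles, 88 mm above the worktop
- amber_vial_a: bystander: amber glass vial with a black cap, 22 mm thick, 52 mm high, upright; origin at the centre of its underside
- amber_vial_b: bystander: another amber vial of the same kind
- beaker: bystander: empty glass beaker, 66 mm wide, 78 mm high; origin at the centre of its underside
- syringe: bystander: plastic syringe lying on the worktop, 142 mm long, 19 mm high; origin at the centre of its underside

How it is judged:
On the way, in this order (a step that is already met when the one before it is completed fails the run):
1. the bolt is drawn out of the notch, the wheel still at its start (value of joint bolt above 0.012 m and value of joint wheel between -0.15 and 0.15 rad), for 0.2 s.
2. the wheel has gone half way round clockwise with the bolt out (value of joint bolt above 0.011 m and value of joint wheel between 3 and 4.5 rad), for 0.05 s.
3. the wheel has come round to one full turn, the bolt still out (value of joint bolt above 0.011 m and value of joint wheel between 6.163 and 6.403 rad), for 0.2 s.
At the end, for the whole second after the job is handed in: The wheel stands one full turn clockwise from its start (6.283 within 0.05 rad), the bolt is home in the notch (within 2.5 mm), the next row of vials is under the needles (within 1.5 mm) and the wheel is at rest (value of joint wheel between 6.233 and 6.333 rad and value of joint bolt below 0.0025 m and horizontal distance between next_row and needles below 0.0015 m and velocity of joint wheel between -0.05 and 0.05 rad/s); the robot touches nothing.
It fails at once if the wheel is wound more than 20 degrees past the one turn (value of joint wheel above 6.633 rad).
It fails at once if the wheel is wound backward by more than 15 degrees (value of joint wheel below -0.262 rad).
It fails at once if the handle or the knob is gripped or forced: more than 30 N on it (contact force between the fingers and wheel_handle above 30 N or contact force between the fingers and bolt_knob above 30 N).
It fails at once if the rack or its vials are pushed (contact force between the arm and rack above 2 N).
It fails at once if a bystander is moved by more than 20 mm or lifted (distance of any of amber_vial_a, amber_vial_b, beaker, syringe from where it was at the start of the episode above 0.02 m).
It also fails if it takes over 67 s, if anything falls off the work surface, if the arm or the gripper's body presses on something with over 40 N, if the wrist force passes 120 N, or if a joint passes its speed limit or range.

## Working session

There is one attempt and no reset: what is moved stays moved. The work goes in short steps, Python scripts to look and compute and a shell command to move; the robot and the scene stay as the last step left them, time stands still between calls to the robot, and variables do not carry over. Pictures are saved under pics/ and viewed, at most 10 in all, crops included, and the job is handed in when it is done.

```bash
mkdir -p pics; cat > h.py <<'E'
import numpy as np, cv2
from plant import *
def ray(p,rc):
    K=p["mtx"];k=np.array(K,float);d=np.array([p["k1"],0,0,0,0],float)
    u=cv2.undistortPoints(np.array([[[rc[1],rc[0]]]],float),k,d)[0,0]
    R=np.array(p["R"]);t=np.array(p["t"])
    return -R.T@t, R.T@np.array([u[0],u[1],1.])
def atz(p,rc,z):
    o,d=ray(p,rc);return o+d*(z-o[2])/d[2]
def proj(p,X):
    R=np.array(p["R"]);t=np.array(p["t"]);r=cv2.Rodrigues(R)[0]
    q=cv2.projectPoints(np.array(X,float).reshape(-1,1,3),r,t.astype(float),np.array(p["mtx"],float),np.array([p["k1"],0,0,0,0],float))[0][:,0]
    return q[:,::-1]
def tri(rs):
    A=0;b=0
    for o,d in rs:
        d=d/np.linalg.norm(d);P=np.eye(3)-np.outer(d,d);A=A+P;b=b+P@o
    return np.linalg.solve(A,b)
E
python3 - <<'E'
from h import *
s=observe();print(s)
P={}
for n in("scene","side"):
    p=snapshot(n);P[n]=p;cv2.imwrite(f"pics/{n}0.png",cv2.resize(p["pixels"][:,:,::-1],(768,576)))
    print(n,"cam",-np.array(p["R"]).T@np.array(p["t"]))
    for k in("wheel_handle","bolt_knob","wheel_axis","rack","needles","next_row","amber_vial_a","beaker","syringe","stage"):
        print(n,k,[(np.round(d["pixel"],1).tolist(),round(d["score"],2)) for d in look_for(p,k)[:3]])
np.save("P0.npy",P,allow_pickle=True)
E
```

```text
{'t': 0.0, 'qpos': array([ 1.26597671e+00,  8.74352639e-02,  1.75112251e-01,  1.65979613e+00,
       -8.71546983e-07,  1.57081850e+00]), 'dq': array([-0.00021085, -0.00250727, -0.00073467, -0.00231426, -0.00023192,
       -0.00060609]), 'tau': array([-1.49419238e-04, -5.20390928e+01,  4.64798641e+01,  1.64635474e-02,
       -1.45087442e-04,  6.87947107e-06]), 'ee_pos': array([0.16499572, 0.52441946, 0.23058548]), 'tool_rot': array([ 1.51831373e-01,  9.88406190e-01, -6.53806723e-04, -9.99770469e-05]), 'contact_force': array([-0.53748297, -0.83101912,  0.11157411]), 'wrist_torque': array([-0.00128123,  0.01188323, -0.04163554]), 'gripper_force': 0.0, 'width': 0.08546773875611484}
scene cam [ 0.21656035 -0.44304925  0.69819243]
scene wheel_handle []
scene bolt_knob [([216.9, 217.9], 0.64), ([188.0, 272.7], 0.51)]
scene wheel_axis [([203.3, 250.9], 0.87)]
scene rack [([187.9, 274.2], 0.92), ([206.4, 248.3], 0.49)]
scene needles [([205.5, 247.0], 0.85)]
scene next_row [([192.1, 270.6], 0.8)]
scene amber_vial_a [([288.8, 241.7], 0.75), ([323.6, 276.2], 0.52)]
scene beaker [([273.6, 277.4], 0.83)]
scene syringe [([182.9, 163.4], 0.48)]
scene stage [([204.7, 244.9], 0.55)]
side cam [1.52976616 0.34713512 0.63864112]
side wheel_handle [([166.8, 300.9], 0.54)]
side bolt_knob [([156.7, 254.2], 0.45)]
side wheel_axis [([228.0, 256.8], 0.55)]
side rack [([237.5, 243.4], 0.73)]
side needles [([225.8, 259.2], 0.65)]
side next_row [([234.2, 238.3], 0.84)]
side amber_vial_a [([174.2, 215.7], 0.5)]
side beaker [([185.3, 205.1], 0.52)]
side syringe [([214.1, 386.4], 0.66)]
side stage [([224.6, 259.0], 0.65)]
```

View pics/scene0.png

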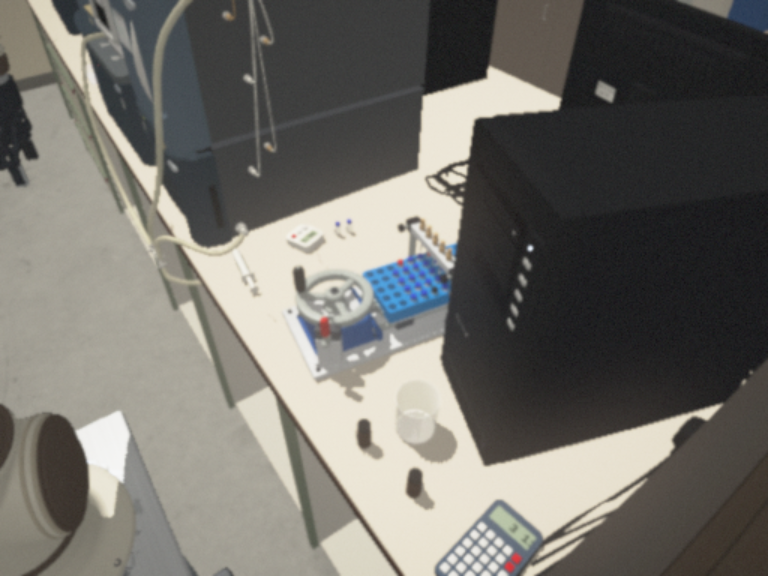

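View pics/side0.png

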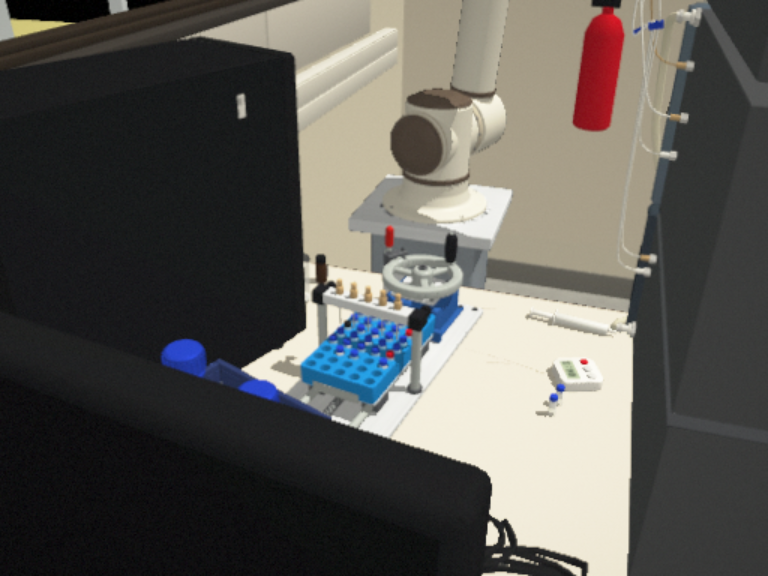

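Both views show the wheel. In the scene picture (1.5x scale) the handle is at about row 280, col 299, the knob at 328, 324 and the rim centre at 299, 334. In the side picture the handle is at 248, 451, the knob at 237, 389 and the rim centre at 277, 423. The beaker and the two vials stand to the robot's right of the stage. I'll fit the stage pose to these points and check it with an overlay.

```bash
cat > fit.py <<'E'
from h import *
from scipy.optimize import least_squares
P=np.load("P0.npy",allow_pickle=True).item()
def M(q,X):
    c,s=np.cos(q[2]),np.sin(q[2]);X=np.atleast_2d(X)
    return np.c_[q[0]+c*X[:,0]-s*X[:,1],q[1]+s*X[:,0]+c*X[:,1],X[:,2]]
a=np.radians
def pol(r,d,z): return [r*np.cos(a(d)),r*np.sin(a(d)),z]
def ringc(z=.096,r=.065): return [pol(r,d,z) for d in range(0,360,10)]
def red(p,lo,hi):
    im=p["pixels"].astype(int);m=(im[:,:,0]>130)&(im[:,:,1]<80)&(im[:,:,2]<80)
    k=np.zeros_like(m);k[lo[0]:hi[0],lo[1]:hi[1]]=1
    ii=np.argwhere(m&k);return ii.mean(0),len(ii)
obs={"scene":{"h":(np.array([280,299.5])/1.5)},"side":{"h":np.array([248,451.5])/1.5}}
obs["scene"]["k"],n1=red(P["scene"],(195,200),(235,235));obs["side"]["k"],n2=red(P["side"],(145,245),(175,275))
print(obs,n1,n2)
H=pol(.056,150,.123);Kn=pol(.096,-120,.1205)
def res(q):
    r=[]
    for n in P:
        r+=list((proj(P[n],M(q,H))[0]-obs[n]["h"]))+list(proj(P[n],M(q,Kn))[0]-obs[n]["k"])
    return r
if __name__=="__main__":
    f=least_squares(res,[.4,.1,.1],loss="soft_l1");q=f.x;print(q,np.round(res(q),2));np.save("q.npy",q)
    print("wheel",M(q,[0,0,.096]),"handle",M(q,H),"knob",M(q,Kn))
    out=[]
    for n,(r0,c0) in {"scene":(160,180),"side":(140,215)}.items():
        S=5;im=cv2.resize(P[n]["pixels"][r0:r0+100,c0:c0+80 if 0 else c0+75,::-1],None,fx=S,fy=S,interpolation=cv2.INTER_CUBIC)
        def dr(X,col):
            for rc in proj(P[n],M(q,X)):
                cv2.circle(im,(int((rc[1]-c0+.5)*S),int((rc[0]-r0+.5)*S)),2,col,-1)
        dr(ringc(),(0,255,0));dr(ringc(.096,.048),(0,255,255));dr([pol(.056,150,z) for z in (.096,.15)],(255,0,255))
        dr([pol(.096,-120,z) for z in(.102,.139)],(255,255,0));dr([[-.075,.085,.012],[-.075,-.085,.012],[.345,.085,.012],[.345,-.085,.012]],(255,0,255))
        out.append(im)
    cv2.imwrite("pics/ov.png",np.hstack(out))
    for z,n in((.04,"vials"),(.04,"beaker")):pass
    for n in P:
        for k in("amber_vial_a","beaker","syringe"):
            for d in masks_of(P[n],k)[:2]: print(n,k,d["pixel"],round(d["score"],2),atz(P[n],d["pixel"],.03).round(3))
E
python3 fit.py
```

```text
{'scene': {'h': array([186.66666667, 199.66666667]), 'k': array([218.45945946, 216.02702703])}, 'side': {'h': array([165.33333333, 301.        ]), 'k': array([157.28571429, 259.32142857])}} 37 56
[ 0.5158349   0.10283208 -0.1696168 ] [-0.35 -0.4  -0.75 -0.18 -0.06 -1.1  -0.2  -0.12]
wheel [[0.5158349  0.10283208 0.096     ]] handle [[0.47275997 0.13861686 0.123     ]] knob [[0.45448957 0.02898934 0.1205    ]]
scene amber_vial_a [290.6, 239.2] 0.7 [ 0.425 -0.108  0.03 ]
scene amber_vial_a [319.8, 273.7] 0.51 [ 0.445 -0.204  0.03 ]
scene beaker [272.7, 278.6] 0.73 [ 0.522 -0.121  0.03 ]
scene beaker [204.2, 247.0] 0.29 [0.586 0.098 0.03 ]
scene syringe [179.9, 161.3] 0.56 [0.437 0.319 0.03 ]
scene syringe [205.2, 250.0] 0.24 [0.59 0.09 0.03]
side amber_vial_a [174.0, 212.5] 0.64 [ 0.416 -0.117  0.03 ]
side beaker [188.8, 204.5] 0.6 [ 0.502 -0.105  0.03 ]
side syringe [213.7, 383.9] 0.91 [0.479 0.354 0.03 ]
```

View pics/ov.png

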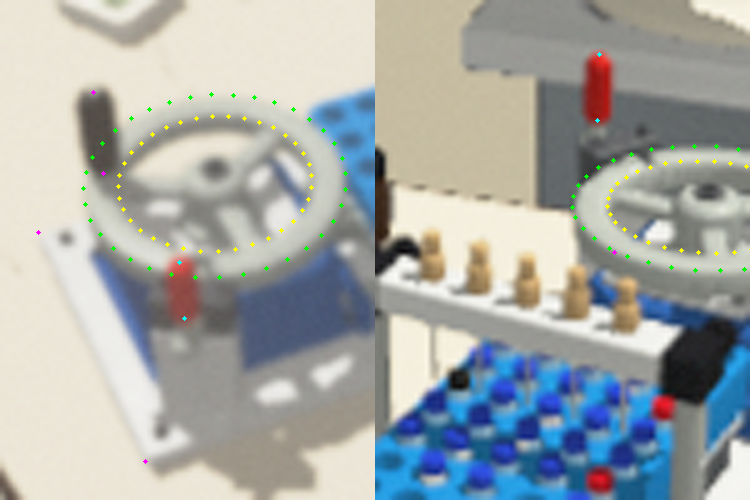

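The overlay fits the rim, handle and knob to about 1 px. I'll work in a wheel frame with tool x along stage 150° (toward the handle) and tool -y along the knob's outward direction.

```bash
cat > w.py <<'E'
from h import *
from scipy.spatial.transform import Rotation as Ro
q=np.load("q.npy")
a=q[2]+np.radians(150);X=np.array([np.cos(a),np.sin(a)]);Y=np.array([np.sin(a),-np.cos(a)])  # Y = clockwise from X
def st(pr=True):
    s=observe();R=Ro.from_quat(s["tool_rot"]).as_matrix();t=np.arctan2(R[1,0],R[0,0])
    d=np.array(s["ee_pos"])[:2]-q[:2];f=np.array(s["contact_force"])
    w=1e3*np.array([d@X,d@Y]);fw=np.array([f[:2]@X,f[:2]@Y,-f[2]])
    if pr: print("t",round(s["t"],2),"wheel-frame xy mm",w.round(1),"z",round(s["ee_pos"][2]*1e3,1),"F(X,Y,down)",fw.round(1),"yaw needed",round((t-a+np.pi)%(2*np.pi)-np.pi,4),"q",s["qpos"].round(2),"tilt",R[:,2].round(3),"width",round(s["width"],4))
    return w
if __name__=="__main__": st()
E
python3 -m creep '{"grip":[0,0,0,0],"translation":[[0,0,0],[0,0,0],[0,0,0],[0,0,0]],"yaw":[0.097,0.097,0.097,0.097]}' 20; python3 w.py
```

```text
t: 1.73
ee_pos: [0.1651, 0.5247, 0.2313]
tool_rot: [0.342, 0.94, 0.0, -0.0]
contact_force: [-0.0, 0.1, -0.0]
width: 0.0389
gripper_force: 0.0
t 1.73 wheel-frame xy mm [539.4 100.3] z 231.3 F(X,Y,down) [0.1 0.1 0. ] yaw needed -0.0044 q [1.27 0.09 0.18 1.66 0.   1.96] tilt [ 0.  0. -1.] width 0.0389
```

```bash
python3 -m creep '{"grip":[0,0,0,0,0,0,0,0,0,0,0,0,0,0,0,0,0,0],"translation":[[-3.37,-1,0],[-3.37,-1,0],[-3.37,-1,0],[-3.37,-1,0],[-3.37,-1,0],[-3.37,-1,0],[-3.37,-1,0],[-3.37,-1,0],[-3.37,-1,0],[-3.37,-1,0],[-3.37,-1,0],[-3.37,-1,0],[-3.37,-1,0],[-3.37,-1,0],[-3.37,-1,0],[-3.37,-1,0],[0,0,0],[0,0,0]],"yaw":[-0.004,0,0,0,0,0,0,0,0,0,0,0,0,0,0,0,0,0]}'; python3 w.py
python3 - <<'E'
from w import *
p=snapshot("wrist")
im=cv2.resize(p["pixels"][:,:,::-1],(768,576))
for ang,r,z,c in[(0,.056,.15,(255,0,255)),(0,.056,.096,(255,0,255)),(-90,.096,.139,(255,255,0)),(0,0,.105,(0,255,0))]+[(k,.065,.096,(0,255,255)) for k in range(0,360,15)]:
    k=np.radians(ang);xy=q[:2]+r*(np.cos(k)*X+np.sin(k)*Y);rc=proj(p,[*xy,z])[0]*1.5
    if abs(rc).max()<2000: cv2.circle(im,(int(rc[1]),int(rc[0])),3,c,-1)
cv2.imwrite("pics/wr1.png",im)
E
```

```text
t: 3.23
ee_pos: [0.48, 0.0569, 0.2309]
tool_rot: [0.339, 0.941, -0.0, -0.0]
contact_force: [-0.7, 0.3, 0.6]
width: 0.0001
gripper_force: 0.0
t 3.23 wheel-frame xy mm [ -1.8 -58.3] z 230.9 F(X,Y,down) [ 0.8 -0.2 -0.6] yaw needed 0.0012 q [ 0.12 -0.07  0.02  1.66  0.    0.81] tilt [-0.001 -0.    -1.   ] width 0.0001
```

View pics/wr1.png

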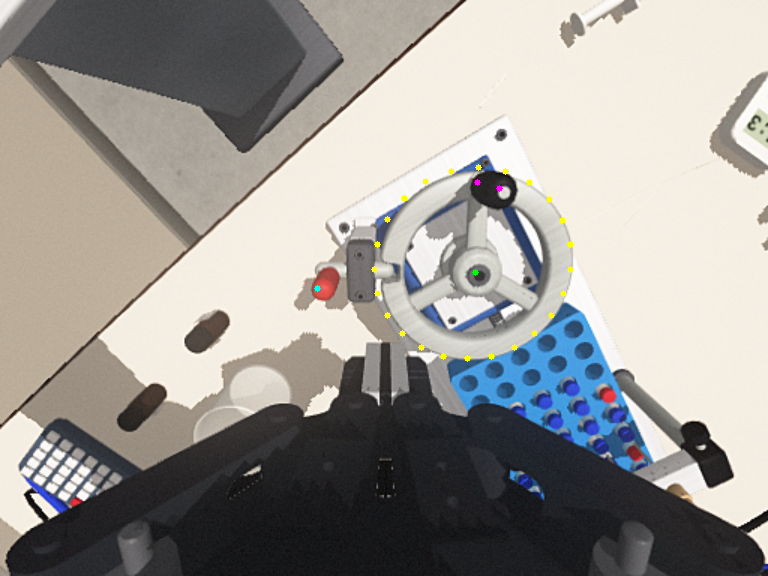

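The wrist picture confirms the fit: the hub is near (272, 480), the handle near (188, 495) and the knob near (285, 322), all within about 2 mm. The space inside the knob is free, so I'll go down there.

```bash
python3 -m creep '{"grip":[0,0,0,0,0,0,0],"translation":[[0,0,2.5],[0.2,0,2.5],[0,0,2.5],[0,0,2.2],[0,0,1.4],[0,0,0],[0,0,0]],"yaw":[0,0,0,0,0,0,0]}'; python3 w.py
python3 -m creep '{"grip":[0,0,0,0,0,0,0,0,0],"translation":[[0,-0.4,0],[0,-0.4,0],[0,-0.3,0],[0,-0.3,0],[0,-0.3,0],[0,-0.3,0],[0,-0.3,0],[0,0,0],[0,0,0]],"yaw":[0,0,0,0,0,0,0,0,0]}'; python3 w.py
```

```text
t: 3.87
ee_pos: [0.4772, 0.0605, 0.1204]
tool_rot: [0.337, 0.942, -0.0, -0.0]
contact_force: [-1.1, 0.0, 0.3]
width: 0.0
gripper_force: 0.0
t 3.87 wheel-frame xy mm [  2.6 -57.2] z 120.4 F(X,Y,down) [ 0.8 -0.7 -0.3] yaw needed 0.006 q [ 0.13 -0.09 -0.21  1.45  0.    0.81] tilt [-0.001  0.    -1.   ] width 0.0
t: 4.62
ee_pos: [0.4633, 0.0416, 0.1204]
tool_rot: [0.338, 0.941, -0.0, 0.0]
contact_force: [0.7, -0.2, 0.5]
width: -0.0001
gripper_force: 0.3
t 4.62 wheel-frame xy mm [  1.3 -80.6] z 120.4 F(X,Y,down) [-0.7  0.3 -0.5] yaw needed 0.004 q [ 0.09 -0.13 -0.25  1.45 -0.    0.78] tilt [ 0. -0. -1.] width -0.0001
```

```bash
python3 -m creep '{"grip":[0,0,0,0],"translation":[[0,-0.2,0],[0,-0.2,0],[0,-0.2,0],[0,-0.1,0]],"yaw":[0,0,0,0]}'; python3 w.py
python3 -m creep '{"grip":[0,0,0],"translation":[[0,-0.1,0],[0,-0.1,0],[0,-0.1,0]],"yaw":[0,0,0]}'; python3 w.py
```

```text
t: 4.95
ee_pos: [0.4588, 0.0363, 0.1203]
tool_rot: [0.338, 0.941, 0.0, 0.0]
contact_force: [2.2, 1.0, 1.6]
width: 0.0001
gripper_force: 1.0
t 4.95 wheel-frame xy mm [  1.3 -87.6] z 120.3 F(X,Y,down) [-1.   2.2 -1.6] yaw needed 0.0044 q [ 0.08 -0.14 -0.26  1.45 -0.    0.77] tilt [ 0. -0. -1.] width 0.0001
t: 5.2
ee_pos: [0.4573, 0.0343, 0.1204]
tool_rot: [0.338, 0.941, 0.0, 0.0]
contact_force: [5.2, 5.9, 0.8]
width: 0.0
gripper_force: 4.0
t 5.2 wheel-frame xy mm [  1.2 -90.1] z 120.4 F(X,Y,down) [-0.2  7.8 -0.8] yaw needed 0.0045 q [ 0.07 -0.15 -0.27  1.45  0.    0.76] tilt [ 0.001  0.001 -1.   ] width 0.0
```

```bash
python3 -m creep '{"grip":[0,0,0,0,0,0,0,0,0,0],"translation":[[0,1,0],[0,1.5,0],[1,1.5,0],[1.5,0.5,0],[1.5,0.4,0],[1.5,0,0],[0,0.2,0],[0,0,0],[0,0,0],[0,0,0]],"yaw":[0.004,0,0,0,0,0,0,0,0,0]}'; python3 w.py; python3 -c "
from w import *
p=snapshot('wrist');np.save('wA.npy',p,allow_pickle=True);cv2.imwrite('pics/wA.png',p['pixels'][:,:,::-1])
for k in('wheel_handle','wheel_axis'):print([(d['pixel'],d['score']) for d in look_for(p,k)])"
```

```text
t: 6.03
ee_pos: [0.4476, 0.1082, 0.1202]
tool_rot: [0.34, 0.941, -0.0, -0.0]
contact_force: [0.6, -0.4, -0.5]
width: 0.0003
gripper_force: 0.0
t 6.03 wheel-frame xy mm [ 55.9 -39.5] z 120.2 F(X,Y,down) [-0.7  0.1  0.5] yaw needed -0.0001 q [ 0.24 -0.14 -0.26  1.45 -0.    0.93] tilt [-0. -0. -1.] width 0.0003
[([246.7, 332.4], 0.84), ([306.7, 86.8], 0.55)]
[([222.4, 322.3], 0.62)]
```

View pics/wA.png

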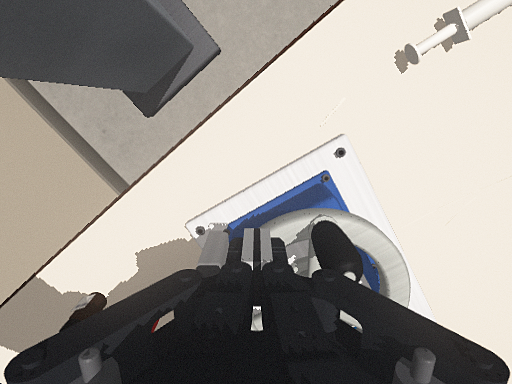

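The handle (foot about row 225, col 322) stands clear to the right of the fingertips (right edge about col 285). I'll creep up to touch it.

```bash
python3 -m creep '{"grip":[0,0,0,0,0,0],"translation":[[0,0.3,0],[0,0.3,0],[0,0.3,0],[0,0.2,0],[0,0.1,0],[0,0,0]],"yaw":[0,0,0,0,0,0]}'; python3 w.py
for i in 1 2 3; do python3 -m creep '{"grip":[0],"translation":[[0,0.1,0]],"yaw":[0]}' | grep force; python3 w.py; done
```

```text
t: 6.68
ee_pos: [0.455, 0.118, 0.1202]
tool_rot: [0.339, 0.941, -0.0, -0.0]
contact_force: [0.8, -0.8, -0.0]
width: -0.0001
gripper_force: 0.0
t 6.68 wheel-frame xy mm [ 56.5 -27.2] z 120.2 F(X,Y,down) [-1.2 -0.1  0. ] yaw needed 0.0007 q [ 0.25 -0.12 -0.24  1.45 -0.    0.95] tilt [-0. -0. -1.] width -0.0001
contact_force: [-0.0, 0.0, -0.7]
gripper_force: 0.0
t 6.77 wheel-frame xy mm [ 56.5 -26.5] z 120.3 F(X,Y,down) [0.1 0.  0.7] yaw needed 0.0005 q [ 0.25 -0.12 -0.24  1.45 -0.    0.95] tilt [-0. -0. -1.] width 0.0001
contact_force: [-0.2, -0.2, 0.4]
gripper_force: 0.0
t 6.85 wheel-frame xy mm [ 56.4 -25.5] z 120.3 F(X,Y,down) [ 0.  -0.3 -0.4] yaw needed 0.0004 q [ 0.26 -0.11 -0.24  1.45 -0.    0.95] tilt [-0. -0. -1.] width -0.0003
contact_force: [0.0, -0.4, -0.4]
gripper_force: 0.0
t 6.93 wheel-frame xy mm [ 56.4 -24.4] z 120.3 F(X,Y,down) [-0.3 -0.3  0.4] yaw needed 0.0004 q [ 0.26 -0.11 -0.24  1.45  0.    0.95] tilt [ 0.  0. -1.] width -0.0
```

```bash

for i in 1 2 3 4; do python3 -m creep '{"grip":[0],"translation":[[0,0.1,0]],"yaw":[0]}' | grep gripper_f; python3 w.py|cut -c1-110; done
```

```text
gripper_force: 0.0
t 7.02 wheel-frame xy mm [ 56.4 -23.4] z 120.3 F(X,Y,down) [0.  0.3 0. ] yaw needed 0.0004 q [ 0.26 -0.11 -0.2
gripper_force: 0.0
t 7.1 wheel-frame xy mm [ 56.4 -22.4] z 120.3 F(X,Y,down) [-0.1  0.1 -0.1] yaw needed 0.0004 q [ 0.26 -0.11 -0
gripper_force: 0.8
t 7.18 wheel-frame xy mm [ 56.4 -21.5] z 120.3 F(X,Y,down) [ 0.3 -2.3 -1. ] yaw needed 0.0004 q [ 0.26 -0.11 -
gripper_force: 1.1
t 7.27 wheel-frame xy mm [ 56.5 -20.7] z 120.3 F(X,Y,down) [ 2.2 -2.  -1.4] yaw needed 0.0003 q [ 0.26 -0.1  -
```

Contact comes at y ≈ -22, so that is the end position to return to after the turn. It implies a finger half-thickness of 13.5 mm and an axis shift of +1.5 mm in y. Next I'll work out the turn.

```bash
cat > path.py <<'E'
from w import *
from scipy.optimize import brentq
import sys
def C(th):
    c,s=np.cos(th),np.sin(th);T=np.array([-s,c])
    g=lambda L:np.linalg.norm(np.maximum(np.abs(L*T)-[11,13.5],0))-10
    return np.array([0,1.5])+56*np.array([c,s])-brentq(g,8,60)*T
if __name__=="__main__":
    a0,a1,n=map(float,sys.argv[1:]);p=st(False);print(p)
    acc=np.zeros(2)
    for th in np.linspace(a0,a1,int(n)+1)[1:]:
        d=np.round((C(np.radians(th))-p-acc)/10,2);acc+=d*10;print(f"[{d[0]:.2f},{d[1]:.2f},0]",end=",")
    print(C(np.radians(a1)))
E
python3 path.py 0 120 16
```

```text
[ 56.52806285 -20.66610393]
[0.21,0.60,0],[0.18,0.72,0],[0.10,0.69,0],[0.05,0.69,0],[-0.08,0.75,0],[-0.23,0.81,0],[-0.40,0.81,0],[-0.58,0.78,0],[-0.66,0.67,0],[-0.69,0.54,0],[-0.72,0.43,0],[-0.73,0.33,0],[-0.73,0.23,0],[-0.72,0.14,0],[-0.70,0.07,0],[-0.65,0.02,0],[-7.         62.12177826]
```

```bash
python3 -m creep '{"grip":[0,0,0,0,0,0,0,0,0,0,0,0,0,0,0,0],"translation":[[0.21,0.60,0],[0.18,0.72,0],[0.10,0.69,0],[0.05,0.69,0],[-0.08,0.75,0],[-0.23,0.81,0],[-0.40,0.81,0],[-0.58,0.78,0],[-0.66,0.67,0],[-0.69,0.54,0],[-0.72,0.43,0],[-0.73,0.33,0],[-0.73,0.23,0],[-0.72,0.14,0],[-0.70,0.07,0],[-0.65,0.02,0]],"yaw":[0,0,0,0,0,0,0,0,0,0,0,0,0,0,0,0]}'; python3 w.py; python3 path.py 120 240 16;python3 -c "
from w import *
p=snapshot('scene');cv2.imwrite('pics/s1.png',p['pixels'][120:270,150:300,::-1].repeat(4,0).repeat(4,1))"
```

```text
t: 8.6
ee_pos: [0.5616, 0.1458, 0.1203]
tool_rot: [0.34, 0.941, 0.0, -0.0]
contact_force: [-1.5, 1.4, -0.0]
width: 0.0001
gripper_force: 1.0
t 8.6 wheel-frame xy mm [-7.8 62.3] z 120.3 F(X,Y,down) [2.1 0.1 0. ] yaw needed 0.0002 q [0.25 0.15 0.03 1.45 0.   0.95] tilt [-0.  0. -1.] width 0.0001
[-7.80080307 62.28559507]
[-0.56,-0.05,0],[-0.70,-0.15,0],[-0.74,-0.30,0],[-0.73,-0.46,0],[-0.69,-0.63,0],[-0.58,-0.69,0],[-0.46,-0.72,0],[-0.36,-0.73,0],[-0.26,-0.73,0],[-0.18,-0.72,0],[-0.11,-0.69,0],[-0.04,-0.69,0],[0.08,-0.75,0],[0.23,-0.81,0],[0.40,-0.81,0],[0.58,-0.79,0],[-49.         -34.87306696]
```

View pics/s1.png

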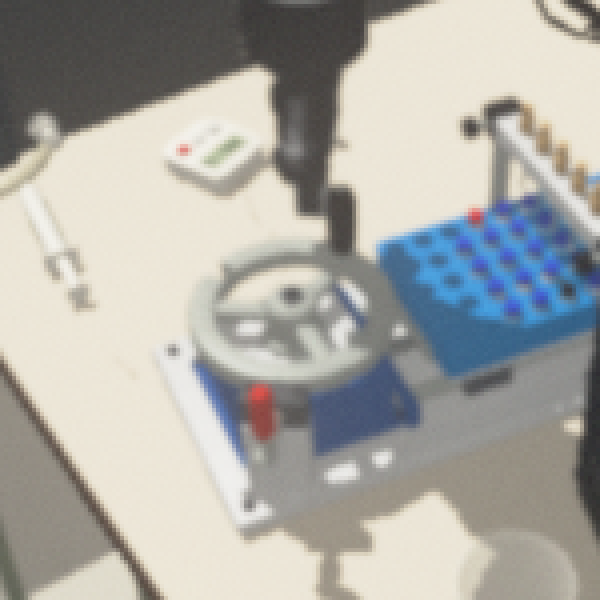

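The wheel is following: the handle (crop about row 220, col 340) is pushed by the fingers from behind, and the knob is drawn out. I'll continue the turn.

```bash
python3 -m creep '{"grip":[0,0,0,0,0,0,0,0,0,0,0,0,0,0,0,0],"translation":[[-0.56,-0.05,0],[-0.70,-0.15,0],[-0.74,-0.30,0],[-0.73,-0.46,0],[-0.69,-0.63,0],[-0.58,-0.69,0],[-0.46,-0.72,0],[-0.36,-0.73,0],[-0.26,-0.73,0],[-0.18,-0.72,0],[-0.11,-0.69,0],[-0.04,-0.69,0],[0.08,-0.75,0],[0.23,-0.81,0],[0.40,-0.81,0],[0.58,-0.79,0]],"yaw":[0,0,0,0,0,0,0,0,0,0,0,0,0,0,0,0]}'; python3 w.py; python3 path.py 240 345 14
```

```text
t: 9.98
ee_pos: [0.5301, 0.0447, 0.1203]
tool_rot: [0.34, 0.941, 0.0, 0.0]
contact_force: [2.3, 1.5, -0.8]
width: 0.0
gripper_force: 1.2
t 9.98 wheel-frame xy mm [-48.1 -35.6] z 120.3 F(X,Y,down) [-0.8  2.7  0.8] yaw needed 0.0002 q [ 0.08  0.03 -0.1   1.44 -0.    0.78] tilt [ 0. -0. -1.] width 0.0
[-48.09679729 -35.57497202]
[0.57,-0.60,0],[0.69,-0.54,0],[0.72,-0.43,0],[0.73,-0.32,0],[0.73,-0.23,0],[0.72,-0.14,0],[0.69,-0.08,0],[0.66,-0.01,0],[0.64,0.03,0],[0.70,0.15,0],[0.73,0.30,0],[0.74,0.46,0],[0.69,0.62,0],[0.58,0.70,0],[ 47.79504025 -36.49386653]
```

```bash
python3 -m creep '{"grip":[0,0,0,0,0,0,0,0,0,0,0,0,0,0,0],"translation":[[0.57,-0.60,0],[0.69,-0.54,0],[0.72,-0.43,0],[0.73,-0.32,0],[0.73,-0.23,0],[0.72,-0.14,0],[0.69,-0.08,0],[0.66,-0.01,0],[0.64,0.03,0],[0.70,0.15,0],[0.73,0.30,0],[0.74,0.46,0],[0.69,0.62,0],[0.58,0.70,0],[0,0,0]],"yaw":[0,0,0,0,0,0,0,0,0,0,0,0,0,0,0]}'; python3 w.py; python3 path.py 345 360 4
```

```text
t: 11.23
ee_pos: [0.456, 0.1075, 0.1201]
tool_rot: [0.339, 0.941, 0.0, -0.0]
contact_force: [0.8, 0.6, 0.2]
width: -0.0001
gripper_force: 0.0
t 11.23 wheel-frame xy mm [ 49.  -34.6] z 120.1 F(X,Y,down) [-0.2  1.  -0.2] yaw needed 0.002 q [ 0.23 -0.12 -0.24  1.45  0.    0.92] tilt [-0.001  0.001 -1.   ] width -0.0001
[ 48.99135572 -34.58811002]
[0.13,0.17,0],[0.21,0.36,0],[0.19,0.36,0],[0.17,0.37,0],[ 56. -22.]
```

```bash
python3 -m creep '{"grip":[0,0,0,0,0,0,0,0],"translation":[[0.13,0.17,0],[0.21,0.25,0],[0.19,0.25,0],[0.17,0.2,0],[0,0.1,0],[0,0.1,0],[0,0,0],[0,0,0]],"yaw":[0,0,0,0,0,0,0,0]}'; python3 w.py
```

```text
t: 11.9
ee_pos: [0.4578, 0.1185, 0.1202]
tool_rot: [0.34, 0.941, 0.0, -0.0]
contact_force: [-1.1, -0.4, -0.5]
width: -0.0
gripper_force: 0.5
t 11.9 wheel-frame xy mm [ 54.7 -25.1] z 120.2 F(X,Y,down) [ 0.6 -1.   0.5] yaw needed 0.0004 q [ 0.25 -0.11 -0.23  1.45  0.    0.95] tilt [-0.  0. -1.] width -0.0
```

```bash
python3 -m creep '{"grip":[0,0,0,0,0,0],"translation":[[0,0.1,0],[0,0.1,0],[0,0.1,0],[0,0,0],[0,0,0],[0,0,0]],"yaw":[0,0,0,0,0,0]}'; python3 w.py
```

```text
t: 12.4
ee_pos: [0.4598, 0.1208, 0.1203]
tool_rot: [0.34, 0.941, 0.0, 0.0]
contact_force: [-1.0, -0.2, -0.5]
width: -0.0001
gripper_force: 0.5
t 12.4 wheel-frame xy mm [ 54.5 -22. ] z 120.3 F(X,Y,down) [ 0.6 -0.8  0.5] yaw needed 0.0004 q [ 0.26 -0.1  -0.23  1.45 -0.    0.95] tilt [ 0.  0. -1.] width -0.0001
```

```bash
python3 -m creep '{"grip":[0,0,0,0,0,0],"translation":[[0,-0.5,0],[0.14,-0.75,0],[0,-0.5,0],[0,0,0],[0,0,0],[0,0,0]],"yaw":[0,0,0,0,0,0]}'; python3 w.py; python3 -c "
from w import *
p=snapshot('wrist');A=np.load('wA.npy',allow_pickle=True).item()
cv2.imwrite('pics/wB.png',np.hstack([i['pixels'][190:320,230:420,::-1].repeat(2,0).repeat(2,1) for i in(A,p)]))
for i in(A,p):
  print(look_for(p,'wheel_handle')[0]['pixel'])
  g=i['pixels'][205:300,295:375].max(2)<60;print(g.sum(),np.argwhere(g).mean(0))
a,b=[np.float32(cv2.cvtColor(i['pixels'],cv2.COLOR_RGB2GRAY)) for i in(A,p)]
r=(slice(205,300),slice(300,400));print('wheel region shift',cv2.phaseCorrelate(a[r].copy(),b[r].copy()),'plate',cv2.phaseCorrelate(a[130:230,180:300].copy(),b[130:230,180:300].copy()))"
```

```text
t: 12.9
ee_pos: [0.4476, 0.1081, 0.1205]
tool_rot: [0.34, 0.941, 0.0, 0.0]
contact_force: [0.2, 0.8, 0.3]
width: -0.0
gripper_force: 0.0
t 12.9 wheel-frame xy mm [ 55.9 -39.5] z 120.5 F(X,Y,down) [ 0.3  0.7 -0.3] yaw needed 0.0001 q [ 0.24 -0.14 -0.26  1.45  0.    0.93] tilt [ 0.001  0.    -1.   ] width -0.0
[226.6, 323.8]
3728 [62.89645923 37.61668455]
[226.6, 323.8]
3721 [62.88094598 37.45391024]
wheel region shift ((-0.28958534600890573, -0.22349673630959188), 1.0080955178538957) plate ((-0.05754484084098266, -0.12288597402111634), 1.0543063943783442)
```

View pics/wB.png

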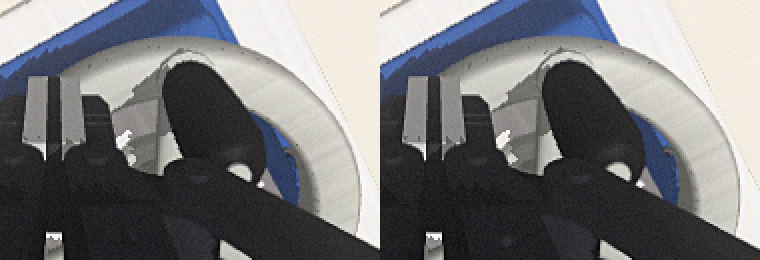

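The two crops are practically identical: the handle shifted less than 0.3 px, so the wheel stands at one turn. Next I'll go over the knob to its outer side.

```bash
python3 -m creep '{"grip":[0,0,0,0,0,0,0,0,0,0,0,0],"translation":[[0,0,-2.5],[0,0,-3],[-1.4,-2.6,-1],[-1.4,-2.7,0],[-1.4,-2.7,0],[-1.4,-2.7,0],[0,0,1],[0,0,2.5],[0,0,2.5],[0,0,0.5],[0,0,0],[0,0,0]],"yaw":[0,0,0,0,0,0,0,0,0,0,0,0]}'; python3 w.py
```

```text
t: 14.05
ee_pos: [0.4224, -0.0097, 0.121]
tool_rot: [0.339, 0.941, 0.0, 0.0]
contact_force: [-0.0, -0.1, 0.7]
width: 0.0001
gripper_force: 0.0
t 14.05 wheel-frame xy mm [   0.  -146.2] z 121.0 F(X,Y,down) [-0.  -0.1 -0.7] yaw needed 0.0008 q [-0.02 -0.23 -0.34  1.47  0.    0.67] tilt [ 0.  0. -1.] width 0.0001
```

Now push inward: contact at about -131, home at about -115.

```bash
python3 -m creep '{"grip":[0,0,0,0,0,0,0,0,0,0,0,0],"translation":[[0,0.4,0],[0,0.4,0],[0,0.4,0],[0,0.2,0],[0,0.2,0],[0,0.2,0],[0,0.2,0],[0,0.2,0],[0,0.2,0],[0,0.2,0],[0,0.2,0],[0,0,0]],"yaw":[0,0,0,0,0,0,0,0,0,0,0,0]}'; python3 w.py
for i in 1 2 3; do python3 -m creep '{"grip":[0],"translation":[[0,0.1,0]],"yaw":[0]}' | grep gripper_f; python3 w.py|cut -c1-110; done
```

```text
t: 15.05
ee_pos: [0.4402, 0.0119, 0.1202]
tool_rot: [0.339, 0.941, 0.0, -0.0]
contact_force: [0.6, -1.2, 2.1]
width: -0.0001
gripper_force: 0.5
t 15.05 wheel-frame xy mm [   0.  -118.3] z 120.2 F(X,Y,down) [-1.2 -0.5 -2.1] yaw needed 0.0006 q [ 0.03 -0.19 -0.3   1.46  0.    0.72] tilt [-0.  0. -1.] width -0.0001
gripper_force: 1.0
t 15.13 wheel-frame xy mm [   0.  -117.6] z 120.2 F(X,Y,down) [-0.9 -2.  -1.8] yaw needed 0.0004 q [ 0.03 -0.1
gripper_force: 1.0
t 15.22 wheel-frame xy mm [   0.  -116.6] z 120.2 F(X,Y,down) [ 1.2 -2.  -1.3] yaw needed 0.0003 q [ 0.03 -0.1
gripper_force: 1.0
t 15.3 wheel-frame xy mm [   0.  -115.6] z 120.3 F(X,Y,down) [ 1.  -1.9 -2.6] yaw needed 0.0003 q [ 0.03 -0.18
```

```bash

for i in 1 2 3 4; do python3 -m creep '{"grip":[0],"translation":[[0,0.06,0]],"yaw":[0]}' | grep gripper_f; python3 w.py|cut -c1-90; done
```

```text
gripper_force: 1.0
t 15.38 wheel-frame xy mm [   0.  -114.9] z 120.2 F(X,Y,down) [ 0.6 -1.7 -1.1] yaw needed 
gripper_force: 1.0
t 15.47 wheel-frame xy mm [   0.  -114.3] z 120.2 F(X,Y,down) [-0.7 -2.3 -1.4] yaw needed 
gripper_force: 2.3
t 15.55 wheel-frame xy mm [   0.  -113.8] z 120.3 F(X,Y,down) [-0.  -4.4 -1.2] yaw needed 
gripper_force: 3.8
t 15.63 wheel-frame xy mm [   0.  -113.6] z 120.2 F(X,Y,down) [ 0.  -7.4 -3.8] yaw needed
```

The home stop is reached: force rises steeply at -113.7. I'll back off, rise and take one last look.

```bash
python3 -m creep '{"grip":[0,0,0,0,0,0,0,0,0,0,0,0],"translation":[[0,-0.5,0],[0,-1,0],[0,-1,0],[0,0,-2.5],[0,0,-3],[0,0,-3],[0,0,-2.5],[0,2,0],[0,3,0],[0,3,0],[0,0,0],[0,0,0]],"yaw":[0,0,0,0,0,0,0,0,0,0,0,0]}'; python3 w.py; python3 -c "
from w import *
p=snapshot('wrist');cv2.imwrite('pics/end.png',p['pixels'][:,:,::-1])"
```

```text
t: 16.63
ee_pos: [0.4786, 0.0583, 0.2298]
tool_rot: [0.339, 0.941, -0.0, -0.001]
contact_force: [-0.2, -0.3, 0.0]
width: 0.0002
gripper_force: 0.0
t 16.63 wheel-frame xy mm [  0.2 -58.1] z 229.8 F(X,Y,down) [-0.1 -0.4 -0. ] yaw needed 0.0018 q [ 0.12 -0.07  0.01  1.66  0.    0.81] tilt [-0.001  0.    -1.   ] width 0.0002
```

View pics/end.png

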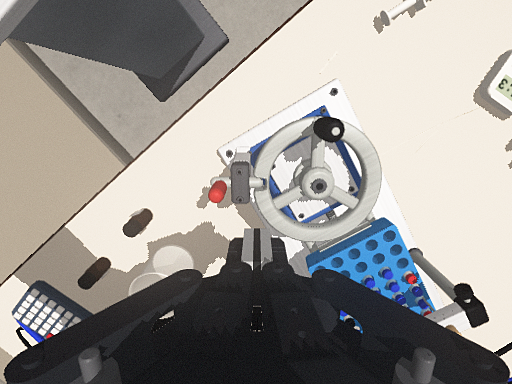

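The handle (row 130, col 328) is back at its start position. The bolt is home with the knob at (190, 218), the same place as in the first wrist view, and the rack has moved on by one row. The bystanders have not moved.

```bash
python3 -c "
from plant import *
print(hand_in())"
```

```text
the job is handed in; nothing more can be done
None
```

I drew the bolt, turned the wheel one full turn clockwise (the rack moved on one row), slid the bolt home and handed in the job after about 17 s; no verdict was returned, but my last checks showed wheel and bolt in place, nothing on the bench moved, and the forces I read were below 10 N.

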